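# Sort the tattoo machine parts into their trays

### The job

Sort the loose machine parts by kind: both chrome tube tips lying flat in the oblong tray, the brass binding post standing upright in the round dish, and the copper coil pair standing on its yellow base in the square tray. The coil pair stands in the rack behind the steel canister, so first lift the canister aside, move the coils to their tray, and after that stand the canister back in the middle of its round black pad; never let the canister tip over.

Things in the scene. Friction and masses are not known exactly. Their poses are not given: they have to be found in the camera images.
- canister_mid (a point): Brushed steel screw-top canister, upright cylinder 50 mm in diameter, 76 mm tall, 0.25 kg. Starts on the pad, 10 mm in front of the coil pair. The point is its centre, 38 mm above its underside; z is its axis, up. The counter from the pad's centre towards the robot (-x) is clear for 150 mm, 45 mm to either side: room to park it.
- coils_mid (a point): Two upright copper coils (28 mm in diameter, side by side along y) on a yellow base 26 mm (x) by 60 (y) by 8 high; 40 tall, copper from 8 to 34 mm up, two yellow pole ends on top; 0.16 kg. Starts on the rack's base plate, 8 mm from either wall: only its x faces can be reached, the near one once the canister is away; grip across x. The point is its centre, 20 mm above its underside; z up.
- tip_long_mid (a point): Long chrome tube tip lying on the counter: square shank 30 mm long (x), 14 wide, 14 high, a slender cone 22 mm long at its +x end, a 9 mm tube 12 mm long at its -x end; 64 mm overall, 40 g. The point is the shank's centre, 7 mm above its underside; x runs towards the cone. Grip the shank across y.
- tip_short_mid (a point): Short chrome tube tip lying on the counter: square shank 30 mm long (x), 14 wide, 14 high, a flat mouth 22 mm wide and 12 mm long at its +x end, a 9 mm tube 6 mm long at its -x end; 48 mm overall, 40 g. The point is the shank's centre, 7 mm above its underside; x runs towards the mouth. Grip the shank across y.
- post_mid (a point): Brass binding post standing upright on the counter: round foot 22 mm in diameter, 12 mm high, short neck, and a knurled round head 18 mm in diameter from 16 to 32 mm above its underside; about 40 g. The point is its centre, 16 mm above its underside; z up.
- tip_tray: Oblong steel tray for the tube tips, fixed: outside 88 mm (x) by 128 mm (y), 13 mm high, walls 4 mm, so inside 80 by 120 mm; upper face of its floor 4 mm above the counter. Origin at the centre of its underside, on the counter; y is its long direction. Room for two tips side by side along y, each lying along x.
- coil_tray: Square steel tray for the coil pair, fixed: outside 90 by 90 mm, 13 mm high, walls 4 mm, inside 82 by 82 mm; upper face of its floor 4 mm above the counter. Origin at the centre of its underside, on the counter.
- dish: Round steel dish for the binding post, fixed: outside diameter 90 mm, 13 mm high, walls 4 mm, inside diameter 82 mm; upper face of its floor 4 mm above the counter. Origin at the centre of its underside, on the counter.
- pad: Round black rubber pad where the canister belongs, fixed: 66 mm in diameter, 3 mm thick, on the counter in front of the rack. Origin at the centre of its underside.
- rack: Fixed steel rack where the coil pair starts: base plate 4 mm thick, two upright walls 50 mm high, 6 thick, inner faces at y = +38 and -38 mm, from x = -16 to +30 mm; open at the front (-x, where the pad's centre lies 49 mm from the rack's origin) and at the back. Origin on the counter under the coil pair's starting centre.
Things that resemble listed ones, but are neither listed nor needed, are in the scene too. Leave any pink or red look-alike of the part that bears tip_long_mid alone.

How it is judged:
By the outcome, as a careful person would: the job done as asked, in the order asked, and still so for the second after the job is handed in, with the robot touching nothing.
It also fails if it takes over 138 s, if anything falls off the work surface, if the arm or the gripper's body presses on something with over 40 N, if the wrist force passes 120 N, or if a joint passes its speed limit or range.

### The arm

A 6-joint arm with a two-finger parallel gripper is mounted at the origin on the work surface. World frame = base frame: x ahead of the robot, y to its left, z up, the work surface at z = 0. Lengths are in m, angles in rad, forces in N, time in s.
With the tool pointing down it reaches from about 0.35 to 0.875 m from the base axis. Payload 4.2 kg.
Tool frame: the origin (TCP) lies midway between the tips of the shut fingers; the grasp point (between the pads) lies 19 mm behind it (grasp_offset is the distance from the TCP to the grasp point, in m); z points along the fingers, y is the line along which they close (so a half turn about z gives the same grasp; the last joint's range is limited). The gripper opens to 87 mm and grips with 3 to 60 N. Pads are 19 mm wide; open, the fingers measure 117 mm over their backs; the gripper's body (75 mm by 190 mm) begins 51 mm behind the grasp point.
Start: joints at [-1.024, 0.385, 0.008, 0, -1.194, -0.259], TCP at [0.177, -0.599, 0.223] pointing down, gripper open.
Joint ranges: [-3.14, 3.14], [-1.21, 2.06], [-1.07, 1.41], [-3.16, 2.05], [-2.99, -0.16], [-3.1, 3.1]. Speed limits (rad/s): [2.79, 2.79, 3.14, 3.14, 3.14, 3.14].

### API

Orientations are given as a unit quaternion [x, y, z, w].
In Python, from workcell import * gives the robot as it stands. The module is installed in compiled form; this text tells all that it offers.
- The arm moves only by the tool move_arm, never from a script. Its argument "steps" is a list of rows, each a list of 3 entries, a list of its own where there are three numbers: the gripper's target within -1 to 1 (shut at 1, half-way at 0, fully open at -1), then the shift along the world's x, y, z normalised to -1 to 1, where 1 is 0.1 m, then the turn, a rotation vector about the world's x, y, z normalised to -1 to 1, where 1 is 180 degrees. A call has 1 to 8 rows; each row is the pose to reach, as a shift and turn from the pose commanded when the call began, turning the shorter way round; what a row does not reach only later rows make up. A row lasts 1/10 s, in which the tool goes at most 50 mm and 8.59 degrees, less where a joint would pass 70% of its speed; a pose out of reach is approached as far as the arm can. A call with a number of a shift or a turn outside -1 to 1 is refused whole. A call with a gripper value outside its range is refused whole. The fingers move at their own pace and stop on an object; the grip force is fixed at half the most. Time passes only in rows, so rows that repeat a pose let the fingers close. It gives the time, the measured TCP pose, the force, the opening and the grip force at its end, in the units of the state.
- state(): the state, without advancing time (a new reading comes with each control period).
- camera(name): name is "side" or "top"; returns a dict with "image" (420x560x3 uint8, red, green, blue), "fx", "fy", "cx", "cy" (pixels), "k1" (the pictures are not rectified: a ray, as slopes to the right and down, at radius r is drawn at 1 + k1 r^2 times it, then the intrinsics apply), "rvec" (rotation vector, rad) and "tvec" (3), from world to camera coordinates, as OpenCV has them. Camera axes: x right, y down, z forward; pixel columns grow to the right and rows downward; lengths in m; the calibration is good to about 2 mm. A picture is of the moment at which its call begins. There is no depth.
- hand_in(): hands the job in; it is judged then, once.
Trained networks look in a picture, given as the dict that the camera call returned (one of the last four; its "shot" number tells which), for a name from the list of things; names that differ only in an ending like _2 or _b are one class to them, and where a whole thing is asked for, a point or a joint stands for the part that bears it (a point fixed in the world has none). Each returns a list of dicts, best first, with "confidence" (0 to 1); they miss things now and then, are a little off and sometimes report something else, mostly with a low value. They report only what shows in the picture. A call takes as long as a camera call. They do not tell look-alikes from the thing itself.
- look_for(picture, name): "extent" ([left, top, width, height] in pixels, round what is visible of it).
- masks_of(picture, name): "region" (420x560 bool, what is visible of it) and "extent" ([left, top, width, height] in pixels, round what is visible of it).
- place_of(picture, name): "xy" ([column, row] in pixels: a listed point, or the origin of a listed thing).
The state is a dict: "time": time; "joints": joint angles; "joint_vel": joint speeds; "joint_torque": joint torques, N m; "ee_pos": TCP position; "tcp_rot": TCP orientation; "ft_force": force on the tool from outside, world axes, zero at the start; "wrist_torque": the same for the moment, N m; "grip_width": finger opening in m; "grip_force": force on a finger pad.
Only numpy, scipy, OpenCV 4.12 (cv2) and the standard library are available. Lean on these libraries where they do the work, as an engineer would, in place of code of your own. Each camera call takes 0.05 s, during which the arm holds its last target. There are 200 camera calls.

## Working session

There is one attempt and no reset: what is moved stays moved. The work goes in short steps, Python scripts to look and compute and a tool call to move; the robot and the scene stay as the last step left them, time stands still between calls to the robot, and variables do not carry over. Pictures are saved under pics/ and viewed, at most 16 in all, crops included, and the job is handed in when it is done.

Besides the shell and the picture viewer there is one more tool, called as name([rows], argument=value, ...), one row to a line, values as JSON. move_arm: Moves the arm, as the interface text tells. Scaled input: -1 to 1 covers 0.1 m each way for a shift and 180 degrees each way for a turn. Its arguments: {"type":"object","properties":{"steps":{"type":"array","items":{"type":"array"}}},"required":["steps"]}

```bash
mkdir -p pics
cat > h.py <<'E'
from workcell import *
import numpy as np, cv2
def ray(c,uv):
    K=np.array([[c["fx"],0,c["cx"]],[0,c["fy"],c["cy"]],[0,0,1]],float)
    p=cv2.undistortPoints(np.array([[uv]],float),K,np.array([c["k1"],0,0,0,0.]))[0,0]
    R=cv2.Rodrigues(np.array(c["rvec"],float))[0]; t=np.array(c["tvec"],float)
    return -R.T@t, R.T@np.array([p[0],p[1],1])
def at(c,uv,z):
    o,d=ray(c,uv); return o+d*(z-o[2])/d[2]
def proj(c,P):
    K=np.array([[c["fx"],0,c["cx"]],[0,c["fy"],c["cy"]],[0,0,1]],float)
    return cv2.projectPoints(np.array(P,float).reshape(-1,3),np.array(c["rvec"],float),np.array(c["tvec"],float),K,np.array([c["k1"],0,0,0,0.]))[0][:,0]
def save(c,n,box=None,s=1):
    im=c["image"][:,:,::-1]
    if box: l,t,w,h=box; im=im[t:t+h,l:l+w]
    cv2.imwrite("pics/"+n+".png",cv2.resize(im,None,fx=s,fy=s,interpolation=cv2.INTER_CUBIC))
Z=dict(canister_mid=.041,coils_mid=.024,tip_long_mid=.007,tip_short_mid=.007,post_mid=.016,tip_tray=0,coil_tray=0,dish=0,pad=0,rack=0)
E
python3 - <<'E'
from h import *
for n in("top","side"):
    c=camera(n); save(c,n+"0",None,1.4)
    print(n,"cam at",ray(c,(280,210))[0].round(3))
    for k,z in Z.items():
        for r in place_of(c,k)[:4]:
            print(k,round(r["confidence"],2),np.round(r["xy"],1),at(c,r["xy"],z).round(4)[:2])
s=state();print(s)
E
```

```text
top cam at [0.354 0.005 0.856]
canister_mid 0.64 [164.8 162.5] [0.5864 0.267 ]
canister_mid 0.6 [294.9 170.1] [ 0.5697 -0.0207]
coils_mid 0.88 [290.2 150.2] [ 0.6207 -0.0107]
tip_long_mid 0.71 [395.7 298.3] [ 0.2916 -0.2406]
tip_long_mid 0.63 [281.9 270. ] [0.3517 0.0076]
tip_long_mid 0.6 [351.6 268.2] [ 0.3561 -0.1464]
tip_long_mid 0.52 [346.4 216.8] [ 0.4707 -0.1376]
tip_short_mid 0.57 [205.  205.1] [0.4968 0.1822]
tip_short_mid 0.4 [346.8 219.4] [ 0.4647 -0.1383]
post_mid 0.57 [425.2 228.7] [ 0.4432 -0.3096]
post_mid 0.49 [135.9 216.8] [0.4685 0.3333]
post_mid 0.33 [296.  175.1] [ 0.5647 -0.0239]
tip_tray 0.71 [419.2 166.3] [ 0.5899 -0.3095]
coil_tray 0.83 [137.9 216.1] [0.4723 0.3351]
coil_tray 0.16 [421.1 170.3] [ 0.5804 -0.3134]
pad 0.6 [294.9 175.2] [ 0.5685 -0.0219]
rack 0.77 [291. 155.] [ 0.6168 -0.013 ]
side cam at [ 0.106 -0.547  0.695]
canister_mid 0.65 [310.7 199.1] [ 0.5661 -0.0041]
canister_mid 0.56 [421.4 301.4] [ 0.5655 -0.3226]
coils_mid 0.83 [333.7 196. ] [ 0.6268 -0.0109]
tip_long_mid 0.7 [417.1 302.6] [ 0.5809 -0.3083]
tip_long_mid 0.69 [266.9 294.5] [ 0.3631 -0.
[... 667 characters left out ...]
53]
{'time': 1.1, 'joints': array([-1.02440032e+00,  3.84688069e-01,  7.88720633e-03,  2.02166392e-05,
       -1.19398753e+00, -2.58586485e-01]), 'joint_vel': array([0.000934  , 0.00221303, 0.00088219, 0.00100935, 0.00062143,
       0.00134576]), 'joint_torque': array([-1.06070998e-03, -3.90478921e+01,  1.87624794e+01,  4.22438398e+00,
        1.55422941e-02, -2.67798362e-05]), 'ee_pos': array([ 0.17741221, -0.59926951,  0.22255527]), 'tcp_rot': array([-1.43412278e-01,  9.89663033e-01, -7.33258104e-06, -7.09379210e-06]), 'ft_force': array([1.05755501, 0.77212864, 0.67387506]), 'wrist_torque': array([-0.0316783 ,  0.00195635,  0.01706078]), 'grip_force': 0.0, 'grip_width': 0.0869149808288761}
```

View pics/top0.png

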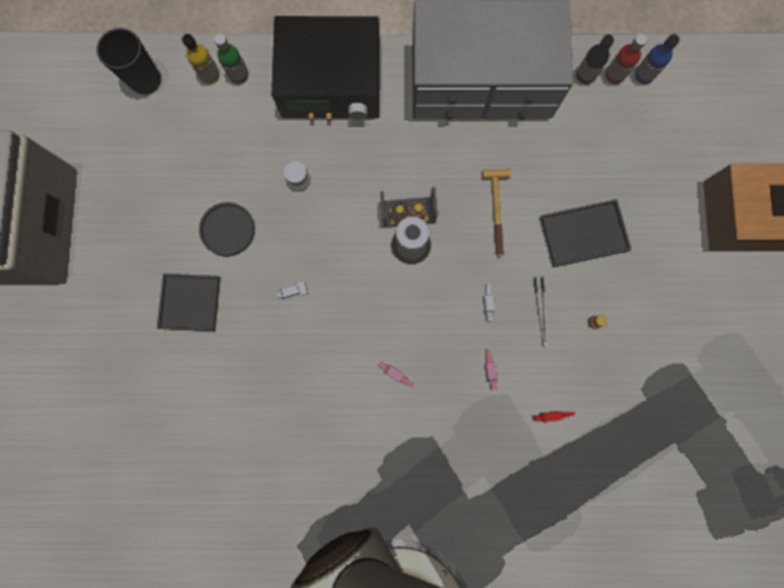

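View pics/side0.png

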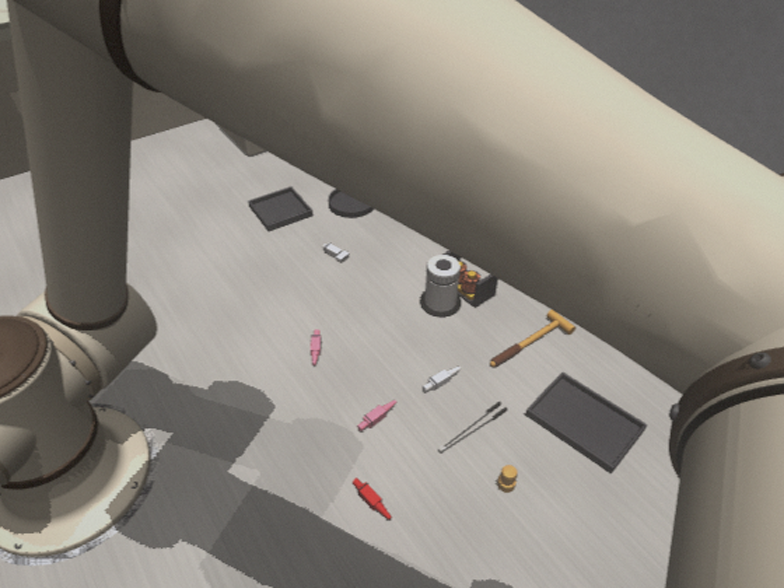

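Top view, in 1.4x pixels: the chrome long tip is at (489,302), with pink ones at (396,374) and (491,369) and a red one at (553,416). The chrome long tip is the only one that fits. The short tip is at (292,290), the post at (597,321), the canister at (412,240) and the rack at (409,208). The jar at (295,175) is a decoy. Next I measure poses from the masks and enlarge the long tip and rack.

Run:
```python
from h import *
c=camera("top")
hz=dict(tip_long_mid=.007,tip_short_mid=.007,tip_tray=.013,coil_tray=.013,dish=.013,post_mid=.032,canister_mid=.079,coils_mid=.03,rack=.03,pad=.003)
for k,z in hz.items():
    for r in masks_of(c,k)[:4]:
        m=r["region"].astype(np.uint8)
        cn=max(cv2.findContours(m,0,2)[0],key=cv2.contourArea)[:,0]
        P=np.array([at(c,p,z)[:2] for p in cn])*1000
        a=cv2.minAreaRect(P.astype(np.float32))
        ys,xs=np.nonzero(m); Q=np.array([at(c,p,z)[:2] for p in zip(xs,ys)]); cov=np.cov((Q-Q.mean(0)).T); w,v=np.linalg.eigh(cov)
        print(k,round(r["confidence"],2),r["extent"],"cen",np.round(a[0],1),"size",np.round(a[1],1),"ang",round(a[2],1),"mean",(Q.mean(0)*1000).round(1),"pca",round(np.degrees(np.arctan2(v[1,1],v[0,1])),1))
a=c["image"][:,:,::-1]
A=cv2.resize(a[120:192,258:330],(400,400),interpolation=2);B=cv2.resize(a[190:250,320:380],(400,400),interpolation=2)
C=cv2.resize(a[190:226,190:226],(400,200+200),interpolation=2)
cv2.imwrite("pics/crop1.png",cv2.resize(np.hstack([A,B,C]),(799,266),interpolation=3))
cv2.imwrite("pics/crop1.png",np.hstack([A,B]))
cv2.imwrite("pics/crop2.png",np.hstack([C,cv2.resize(a[140:200,390:460],(400,400),interpolation=2)]))
```

```text
tip_long_mid 0.69 [345.6, 203.2, 7.9, 27.7] cen [ 472.5 -144.6] size [54.6 15.7] ang 6.8 mean [ 471.4 -144.6] pca -177.3
tip_long_mid 0.68 [381.6, 294.8, 28.8, 3.5] cen [ 295.5 -240.3] size [14.9 59. ] ang 0.3 mean [ 295.6 -239.1] pca 96.8
tip_long_mid 0.64 [270.9, 258.7, 24.5, 16.8] cen [358.    8.2] size [62.4 16. ] ang 60.6 mean [359.3   8.8] pca 58.6
tip_long_mid 0.42 [348.0, 256.2, 7.9, 22.1] cen [ 365.3 -144.7] size [53.1 16.4] ang 8.2 mean [ 363.3 -144.9] pca -172.1
tip_short_mid 0.62 [197.9, 196.2, 21.8, 19.0] cen [490.4 175.7] size [22.2 50.1] ang 23.9 mean [492.7 174. ] pca 109.6
tip_tray 0.82 [388.5, 144.8, 63.7, 46.5] cen [ 587.1 -301.5] size [ 90.4 131.9] ang 12.2 mean [ 587.1 -301.4] pca 103.0
coil_tray 0.76 [113.9, 196.9, 45.3, 39.7] cen [472.3 338.2] size [92.9 90.1] ang 87.3 mean [471.7 338.6] pca 67.4
dish 0.97 [143.6, 142.8, 39.0, 41.2] cen [592.8 282.8] size [90.5 85. ] ang 45.8 mean [592.3 283.2] pca 59.0
canister_mid 0.94 [283.3, 155.4, 23.5, 32.6] cen [559.  -18.7] size [62.7 48.4] ang 0.1 mean [559.7 -17.5] pca 171.9
coils_mid 0.69 [277.6, 142.6, 25.9, 17.8] cen [618.4 -12.3] size [34.6 59.7] ang 8.5 mean [618.  -11.9] pca 98.5
rack 0.63 [272.4, 133.5, 39.1, 27.7] cen [617.2   4.4] size [57.  50.8] ang 85.1 mean [624.3 -15.6] pca 94.7
pad 0.56 [281.7, 167.5, 22.8, 20.8] cen [557.2 -12.2] size [64.9 36.3] ang 69.8 mean [554.4  -9.5] pca 65.0
```

View pics/crop1.png

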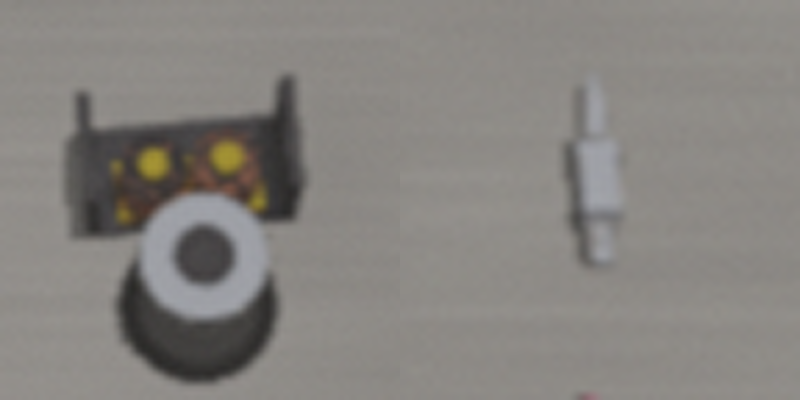

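View pics/crop2.png

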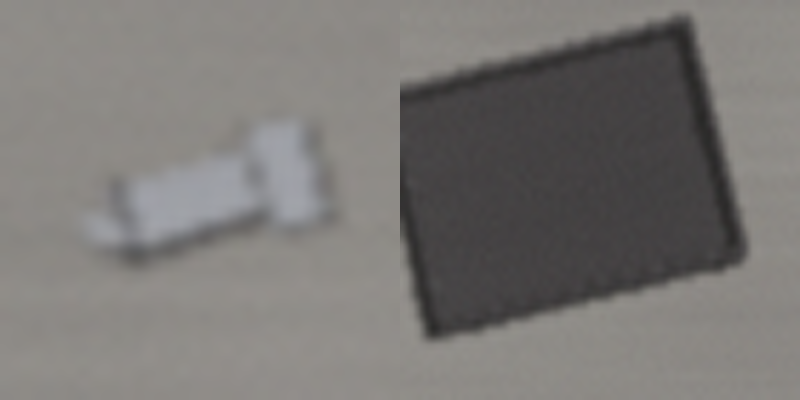

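Left crop: chrome long tip with its cone up (+x). Rack with coils behind the canister. Crop 2: the short tip's mouth points right (-y). Converting these pixels now.

Run:
```python
from h import *
c=camera("top")
def f(n,s,o,pts,z):
    P=[at(c,(o[0]+u/s-.5,o[1]+v/s-.5),z)[:2]*1000 for u,v in pts]
    d=P[-1]-P[0]; print(n,np.round(P,1).tolist(),"dir",np.degrees(np.arctan2(d[1],d[0])).round(1))
f("long tube>shank>cone",400/60,(320,190),[(200,262),(196,178),(193,78)],.007)
f("short",400/36,(190,190),[(90,232),(188,205),(308,170)],.007)
o=(258,120);s=400/72
f("poles R>L",s,o,[(228,157),(153,163)],.044)
f("canister top",s,o,[(204,256)],.079)
f("pad",s,o,[(198.5,303)],.003)
f("wall tops outer back corners R>L",s,o,[(288,75),(82,92)],.05)
f("base plate back edge R>L",s,o,[(275,118),(92,131)],.004)
f("post",400/60,(426,229),[(0,0)],.032)
r=masks_of(c,"post_mid")
for q in r[:2]: e=q["extent"];print(q["confidence"],e)
for P in ([.443,-.31,.0],[.443,-.31,.032],[.59,-.3,.004]): print(proj(c,P))
```

```text
long tube>shank>cone [[443.5, -143.9], [472.0, -143.2], [506.4, -143.0]] dir 0.8
short [[484.6, 198.6], [490.2, 178.8], [497.5, 154.6]] dir -73.7
poles R>L [[619.9, -28.8], [617.4, 1.2]] dir 94.8
canister top [[569.5, -18.1]] dir 0.0
pad [[570.5, -18.0]] dir 0.0
wall tops outer back corners R>L [[651.8, -52.6], [644.7, 29.5]] dir 95.0
base plate back edge R>L [[650.0, -50.3], [644.2, 26.6]] dir 94.3
post [[441.9, -304.3]] dir 0.0
[[422.75459005 229.53161357]]
[[428.12315781 228.01715522]]
[[415.66972385 165.80102877]]
```

Everything fits together: coils (0.6186,-0.0138), pad and canister (0.570,-0.018), rack yaw about 4.8°. I start with the post.

move_arm([
  [-1,[0.88,0.96,-0.4],[0,0,0]],
  [-1,[0.88,0.96,-0.4],[0,0,0]],
  [-1,[0.88,0.96,-0.4],[0,0,0]],
  [-1,[0.88,0.96,-0.4],[0,0,0]],
])

```text
time: 2.15
ee_pos: [0.267, -0.4999, 0.1812]
tcp_rot: [-0.145, 0.989, 0.002, -0.0]
ft_force: [0.5, -0.2, -0.4]
grip_width: 0.0866
grip_force: 0.0
```

move_arm([
  [-1,[0.88,0.96,-0.4],[0,0,0]],
  [-1,[0.88,0.96,-0.4],[0,0,0]],
  [-1,[0.88,0.96,-0.4],[0,0,0]],
  [-1,[0.88,0.96,-0.4],[0,0,0]],
])

```text
time: 2.55
ee_pos: [0.3549, -0.4049, 0.1415]
tcp_rot: [-0.145, 0.989, 0.001, -0.001]
ft_force: [-0.0, -0.4, 0.3]
grip_width: 0.0872
grip_force: 0.0
```

move_arm([
  [-0.2,[0.88,0.96,-0.4],[0,0,0]],
  [-0.2,[0.88,0.96,-0.4],[0,0,0]],
  [-0.2,[0.88,0.96,-0.4],[0,0,0]],
  [-0.2,[0.88,0.96,-0.4],[0,0,0]],
  [-0.2,[0.88,0.96,-0.4],[0,0,0]],
])

```text
time: 3.05
ee_pos: [0.4418, -0.3116, 0.1027]
tcp_rot: [-0.144, 0.99, -0.0, -0.0]
ft_force: [-0.1, -0.2, -0.4]
grip_width: 0.0564
grip_force: 0.0
```

Run:
```python
from h import *
s=state();print(s["time"],s["ee_pos"],s["joints"].round(2),s["grip_width"],s["ft_force"])
c=camera("side");save(c,"s1",(150,100,400,300),2)
for k in("post_mid","tip_long_mid","pad","canister_mid"):
  for r in masks_of(c,k)[:2]:
    print(k,round(r["confidence"],2),r["extent"])
e=None
print(proj(c,[[.441,-.311,0],[.441,-.311,.016],[.441,-.311,.032],s["ee_pos"]]))
```

```text
3.05 [ 0.44181025 -0.31161332  0.10270069] [-0.31  0.36 -0.36  0.   -0.85 -0.97] 0.05641434009273558 [-0.12313596 -0.16629801 -0.41097376]
post_mid 0.53 [359.6, 334.0, 11.1, 21.3]
tip_long_mid 0.7 [252.8, 343.7, 28.6, 26.3]
tip_long_mid 0.62 [254.8, 282.7, 30.0, 27.3]
pad 0.69 [298.8, 210.5, 31.8, 16.1]
pad 0.66 [301.4, 182.5, 30.0, 38.0]
canister_mid 0.6 [300.7, 181.4, 29.3, 36.3]
[[360.27717784 344.80189762]
 [361.53093955 340.03846117]
 [362.82299854 335.12951888]
 [369.69785043 311.54068983]]
```

View pics/s1.png

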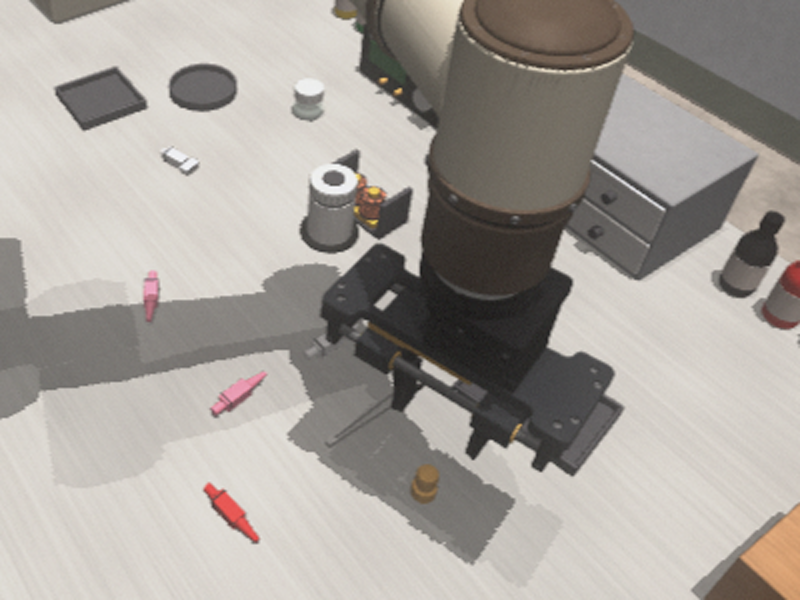

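The post is at crop pixel (426,483), within about 2 mm of the estimate. Descending and gripping.

move_arm([
  [-0.2,[0,0,-0.4],[0,0,0]],
  [-0.2,[0,0,-0.8],[0,0,0]],
  [-0.2,[0,0,-0.97],[0,0,0]],
  [-0.2,[0,0,-0.97],[0,0,0]],
  [1,[0,0,-0.97],[0,0,0]],
  [1,[0,0,-0.97],[0,0,0]],
  [1,[0,0,-0.97],[0,0,0]],
  [1,[0,0,-0.97],[0,0,0]],
])

```text
time: 4.1
ee_pos: [0.4421, -0.3115, 0.0067]
tcp_rot: [-0.143, 0.99, -0.001, 0.001]
ft_force: [-1.0, -0.1, 0.2]
grip_width: 0.0281
grip_force: 0.0
```

move_arm([
  [1,[0,0,0],[0,0,0]],
  [1,[0,0,0],[0,0,0]],
  [1,[0,0,0.3],[0,0,0]],
  [1,[0,0,0.7],[0,0,0]],
  [1,[0,0,1],[0,0,0]],
  [1,[0,0,1],[0,0,0]],
])

```text
time: 4.7
ee_pos: [0.4442, -0.3124, 0.1101]
tcp_rot: [-0.144, 0.99, -0.003, 0.004]
ft_force: [0.3, -0.7, -0.2]
grip_width: 0.0201
grip_force: 30.0
```

move_arm([
  [1,[0.25,0.99,0.5],[0,0,0]],
  [1,[0.25,0.99,0.5],[0,0,0]],
  [1,[0.25,0.99,0.5],[0,0,0]],
])

```text
time: 5.0
ee_pos: [0.4677, -0.2098, 0.157]
tcp_rot: [-0.145, 0.989, -0.0, 0.001]
ft_force: [0.5, -0.5, -0.7]
grip_width: 0.0201
grip_force: 30.0
```

move_arm([
  [1,[0.25,0.99,0],[0,0,0]],
  [1,[0.25,0.99,0],[0,0,0]],
  [1,[0.25,0.99,0],[0,0,0]],
])

```text
time: 5.3
ee_pos: [0.4921, -0.1093, 0.1547]
tcp_rot: [-0.146, 0.989, 0.0, -0.0]
ft_force: [0.7, -0.4, 0.7]
grip_width: 0.0199
grip_force: 30.0
```

move_arm([
  [1,[0.25,0.99,0],[0,0,0]],
  [1,[0.25,0.99,0],[0,0,0]],
  [1,[0.25,0.99,0],[0,0,0]],
])

```text
time: 5.6
ee_pos: [0.5174, -0.0108, 0.1546]
tcp_rot: [-0.146, 0.989, 0.0, -0.0]
ft_force: [0.3, -0.1, -0.0]
grip_width: 0.0207
grip_force: 30.0
```

move_arm([
  [1,[0.25,0.99,0],[0,0,0]],
  [1,[0.25,0.99,0],[0,0,0]],
  [1,[0.25,0.99,0],[0,0,0]],
])

```text
time: 5.9
ee_pos: [0.5426, 0.0881, 0.1544]
tcp_rot: [-0.145, 0.989, 0.0, -0.0]
ft_force: [0.6, -0.3, 0.0]
grip_width: 0.0201
grip_force: 30.0
```

move_arm([
  [1,[0.25,0.99,0],[0,0,0]],
  [1,[0.25,0.99,0],[0,0,0]],
  [1,[0.25,0.99,0],[0,0,0]],
])

```text
time: 6.2
ee_pos: [0.5676, 0.187, 0.1541]
tcp_rot: [-0.145, 0.989, 0.0, 0.0]
ft_force: [0.0, -0.8, -0.7]
grip_width: 0.0205
grip_force: 30.0
```

move_arm([
  [1,[0.25,0.99,-0.8],[0,0,0]],
  [1,[0.25,0.99,-0.8],[0,0,0]],
  [1,[0.25,0.99,-0.8],[0,0,0]],
  [1,[0.25,0.99,-0.8],[0,0,0]],
  [1,[0.25,0.99,-0.8],[0,0,0]],
])

```text
time: 6.7
ee_pos: [0.5909, 0.2813, 0.074]
tcp_rot: [-0.143, 0.99, -0.001, -0.002]
ft_force: [-0.2, 0.3, 0.2]
grip_width: 0.0203
grip_force: 30.0
```

Run:
```python
from h import *
s=state();print(s["time"],s["ee_pos"],s["joints"].round(2))
c=camera("side");save(c,"s2",(130,60,200,150),4)
print(proj(c,[[.5925,.283,0.004],s["ee_pos"]-[0,0,.006]]))
for k in("tip_short_mid","dish"):
  for r in place_of(c,k)[:2]: print(k,r["confidence"],r["xy"],at(c,r["xy"],Z[k]))
```

```text
6.7 [0.59086544 0.281254   0.0739513 ] [ 0.69  0.56 -0.09 -0.   -0.92 -1.97]
[[251.53161916 144.43739123]
 [250.3270882  124.18710368]]
tip_short_mid 0.71 [240.9, 175.3] [0.50220552 0.18681982 0.007     ]
dish 0.6 [248.3, 143.4] [0.5907029  0.29660738 0.        ]
```

View pics/s2.png

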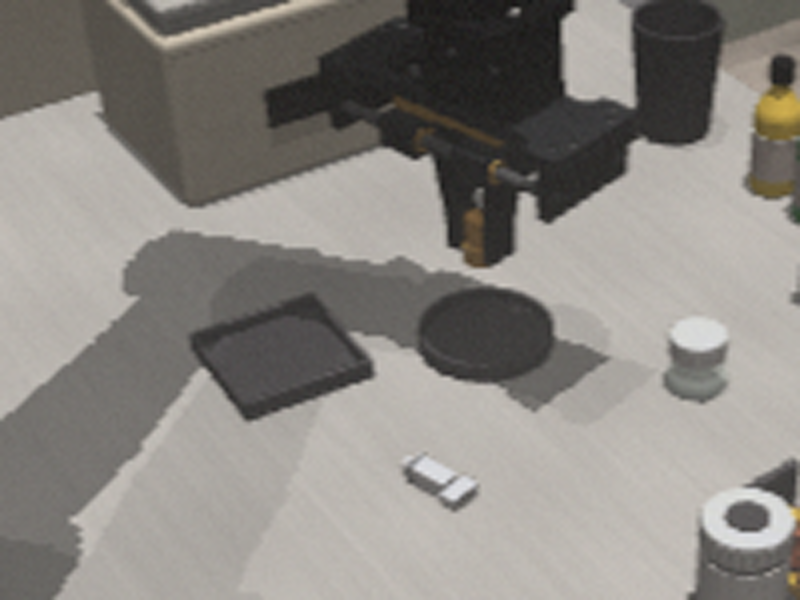

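The post is held upright over the dish, whose floor centre at crop (485,333) matches the estimate. Lowering and releasing.

move_arm([
  [1,[0.01,0.02,-0.35],[0,0,0]],
  [1,[0.01,0.02,-0.55],[0,0,0]],
  [1,[0.01,0.02,-0.62],[0,0,0]],
  [1,[0.01,0.02,-0.63],[0,0,0]],
  [1,[0.01,0.02,-0.63],[0,0,0]],
  [0.3,[0.01,0.02,-0.63],[0,0,0]],
  [0.3,[0.01,0.02,-0.63],[0,0,0]],
  [0.3,[0.01,0.02,-0.63],[0,0,0]],
])

```text
time: 7.65
ee_pos: [0.5929, 0.2851, 0.0135]
tcp_rot: [-0.144, 0.99, 0.0, 0.001]
ft_force: [0.1, -0.0, -0.2]
grip_width: 0.0296
grip_force: 0.0
```

move_arm([
  [0.3,[0,0,0],[0,0,0]],
  [0.3,[0,0,0.3],[0,0,0]],
  [0.3,[0,0,0.7],[0,0,0]],
  [0.3,[0,0,1],[0,0,0]],
  [0.3,[0,0,1],[0,0,0]],
])

```text
time: 8.15
ee_pos: [0.5953, 0.2866, 0.1186]
tcp_rot: [-0.144, 0.99, 0.002, 0.005]
ft_force: [0.2, 0.4, -0.3]
grip_width: 0.0307
grip_force: 0.0
```

move_arm([
  [0,[-0.4,-0.4,0],[0,0,0.25]],
  [0,[-0.8,-0.8,0],[0,0,0.25]],
  [0,[-1,-1,0],[0,0,0.25]],
  [0,[-1,-1,0],[0,0,0.25]],
  [0,[-1,-1,0],[0,0,0.25]],
  [0,[-1,-1,0],[0,0,0.25]],
  [0,[-1,-1,0],[0,0,0.25]],
])

```text
time: 8.85
ee_pos: [0.4921, 0.1845, 0.1122]
tcp_rot: [-0.511, 0.86, 0.0, -0.0]
ft_force: [-0.4, -0.3, -0.7]
grip_width: 0.0429
grip_force: 0.0
```

move_arm([
  [0,[-0.02,-0.04,0],[0,0,0.25]],
  [0,[-0.02,-0.04,0],[0,0,0.25]],
  [0,[-0.02,-0.04,0],[0,0,0.25]],
  [0,[-0.02,-0.04,0],[0,0,0.25]],
  [0,[-0.02,-0.04,0],[0,0,0.25]],
  [0,[-0.02,-0.04,-0.2],[0,0,0.25]],
  [0,[-0.02,-0.04,-0.2],[0,0,0.25]],
])

```text
time: 9.55
ee_pos: [0.4886, 0.1797, 0.0903]
tcp_rot: [0.801, -0.599, -0.001, 0.003]
ft_force: [-0.2, 0.2, 0.2]
grip_width: 0.0432
grip_force: 0.0
```

Run:
```python
from h import *
s=state();print(s["time"],s["ee_pos"],s["tcp_rot"].round(3),s["joints"].round(2))
c=camera("side");save(c,"s3",(160,90,140,105),5)
q=s["ee_pos"].copy();q[2]=.007
a=np.radians(-73.7);d=np.array([np.cos(a),np.sin(a),0])
print(proj(c,[q,[.491,.18,.007],[.491,.18,.014]]),s["grip_width"])
for r in masks_of(c,"tip_short_mid")[:2]: print(r["confidence"],r["extent"])
for r in masks_of(c,"post_mid")[:2]: print(r["confidence"],r["extent"])
```

```text
9.55 [0.48861911 0.17969796 0.09029783] [ 0.801 -0.599 -0.001  0.003] [ 0.66  0.35 -0.42 -0.   -0.81 -0.38]
[[237.57213172 178.92153049]
 [238.361667   178.49225642]
 [238.181997   176.24262146]] 0.043234493479385745
0.46 [306.0, 180.1, 22.0, 38.1]
0.43 [233.7, 173.2, 15.2, 14.8]
0.15 [303.0, 179.4, 25.7, 39.9]
```

View pics/s3.png

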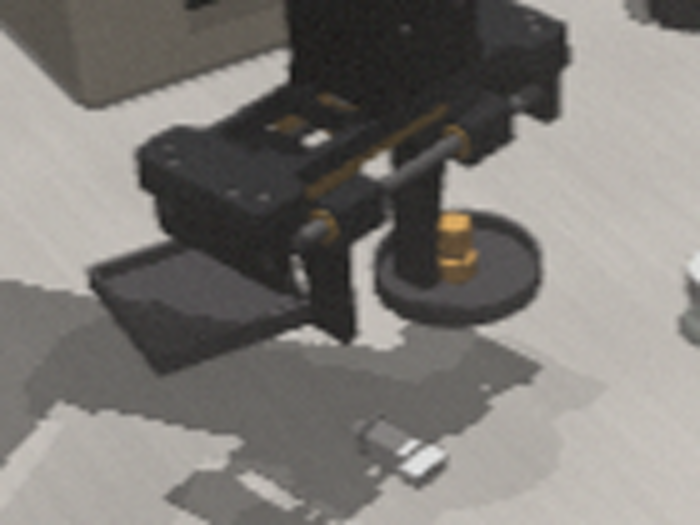

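The post stands upright in the dish. The short tip's shank at crop (390,442) matches the estimate. Gripping it.

move_arm([
  [0,[0.02,0,-0.4],[0,0,0]],
  [0,[0.02,0,-0.75],[0,0,0]],
  [0,[0.02,0,-0.88],[0,0,0]],
  [0,[0.02,0,-0.9],[0,0,0]],
  [1,[0.02,0,-0.9],[0,0,0]],
  [1,[0.02,0,-0.9],[0,0,0]],
  [1,[0.02,0,-0.9],[0,0,0]],
  [1,[0.02,0,-0.9],[0,0,0]],
])

```text
time: 10.5
ee_pos: [0.4928, 0.1811, 0.0035]
tcp_rot: [0.801, -0.598, 0.0, -0.001]
ft_force: [-0.1, -0.3, 0.2]
grip_width: 0.0194
grip_force: 0.3
```

move_arm([
  [1,[0,0,0],[0,0,0]],
  [1,[0,0,0.3],[0,0,0]],
  [1,[0,0,0.7],[0,0,0]],
  [1,[0,0,1],[0,0,0]],
  [1,[0,0,1],[0,0,0]],
])

```text
time: 11.0
ee_pos: [0.4952, 0.1825, 0.1073]
tcp_rot: [0.801, -0.598, 0.002, -0.005]
ft_force: [1.4, 1.7, 0.3]
grip_width: 0.014
grip_force: 30.0
```

move_arm([
  [1,[0.2,-1,0.5],[0,0,0.096]],
  [1,[0.2,-1,0.5],[0,0,0.096]],
  [1,[0.2,-1,0.5],[0,0,0.096]],
  [1,[0.2,-1,0.5],[0,0,0.096]],
])

```text
time: 11.4
ee_pos: [0.5129, 0.079, 0.1533]
tcp_rot: [0.881, -0.473, 0.001, -0.001]
ft_force: [0.2, 0.3, -1.8]
grip_width: 0.0137
grip_force: 30.0
```

move_arm([
  [1,[0.2,-1,0],[0,0,0.096]],
  [1,[0.2,-1,0],[0,0,0.096]],
  [1,[0.2,-1,0],[0,0,0.096]],
])

```text
time: 11.7
ee_pos: [0.5319, -0.0213, 0.1511]
tcp_rot: [0.943, -0.333, -0.001, 0.001]
ft_force: [-0.0, -0.5, -0.4]
grip_width: 0.0134
grip_force: 30.0
```

move_arm([
  [1,[0.2,-1,0],[0,0,0.096]],
  [1,[0.2,-1,0],[0,0,0.096]],
  [1,[0.2,-1,0],[0,0,0.096]],
])

```text
time: 12.0
ee_pos: [0.5523, -0.1216, 0.1508]
tcp_rot: [0.982, -0.188, -0.001, 0.0]
ft_force: [-0.5, 0.1, 0.1]
grip_width: 0.0137
grip_force: 30.0
```

move_arm([
  [1,[0.2,-1,0],[0,0,0.096]],
  [1,[0.2,-1,0],[0,0,0.096]],
  [1,[0.2,-1,0],[0,0,0.096]],
])

```text
time: 12.3
ee_pos: [0.5726, -0.2221, 0.1505]
tcp_rot: [0.999, -0.039, -0.001, 0.0]
ft_force: [-0.1, 1.2, -0.3]
grip_width: 0.0136
grip_force: 30.0
```

move_arm([
  [1,[0.2,-1,0],[0,0,0.096]],
  [1,[0.2,-1,0],[0,0,0.096]],
  [1,[0.2,-1,0],[0,0,0.096]],
])

```text
time: 12.6
ee_pos: [0.5925, -0.3228, 0.1499]
tcp_rot: [0.994, 0.111, -0.001, -0.0]
ft_force: [-1.2, 1.2, -0.3]
grip_width: 0.0136
grip_force: 30.0
```

move_arm([
  [1,[0,-0.07,-0.6],[0,0,0]],
  [1,[0,-0.07,-0.9],[0,0,0]],
  [1,[0,-0.07,-0.9],[0,0,0]],
  [1,[0,-0.07,-0.9],[0,0,0]],
])

```text
time: 13.0
ee_pos: [0.5924, -0.3256, 0.0619]
tcp_rot: [0.994, 0.113, -0.001, -0.0]
ft_force: [-0.0, -0.8, 0.6]
grip_width: 0.0135
grip_force: 30.0
```

Run:
```python
from h import *
s=state();print(s["time"],s["ee_pos"],s["tcp_rot"].round(3),s["joints"].round(2),s["grip_width"])
c=camera("side");save(c,"s4",(330,200,200,150),4)
a=np.radians(12.5);X=np.array([np.cos(a),np.sin(a),0]);Y=np.array([-X[1],X[0],0]);o=np.array([.587,-.3015,.013])
print(proj(c,[o+i*.044*X+j*.064*Y for i,j in((1,1),(1,-1),(-1,-1),(-1,1))]))
```

```text
13.0 [ 0.59243848 -0.3255729   0.0618633 ] [ 0.994  0.113 -0.001 -0.   ] [-0.26  0.61 -0.05  0.   -0.92  2.06] 0.013530142524999598
[[400.23022818 264.27818708]
 [461.08560653 301.99407756]
 [436.96540898 333.48535093]
 [374.59778682 291.31364463]]
```

View pics/s4.png

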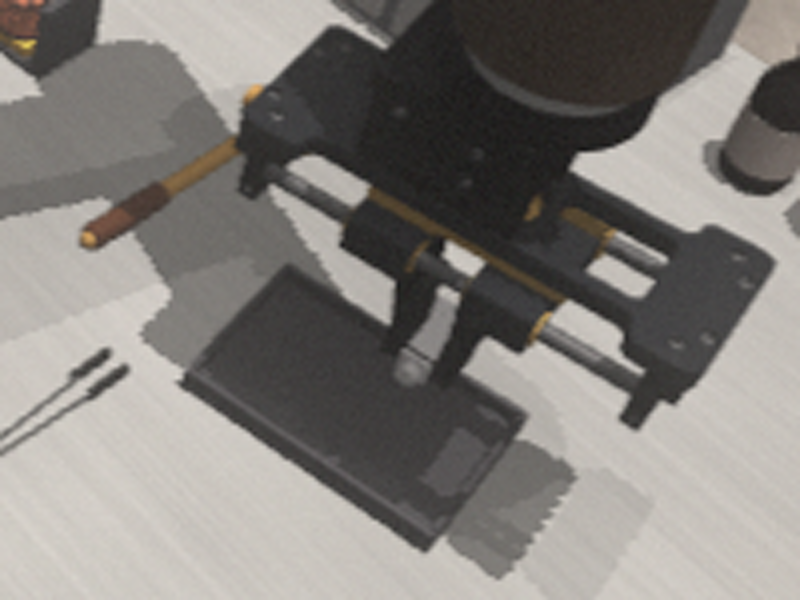

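The tray outline agrees with the estimate to about 2 px. Lowering the short tip into its -y half.

move_arm([
  [1,[0,0,-0.3],[0,0,0]],
  [1,[0,0,-0.48],[0,0,0]],
  [1,[0,0,-0.545],[0,0,0]],
  [1,[0,0,-0.545],[0,0,0]],
  [1,[0,0,-0.545],[0,0,0]],
  [0.4,[0,0,-0.545],[0,0,0]],
  [0.4,[0,0,-0.545],[0,0,0]],
  [0.4,[0,0,-0.545],[0,0,0]],
])

```text
time: 13.85
ee_pos: [0.5929, -0.3264, 0.0089]
tcp_rot: [0.994, 0.112, 0.001, 0.0]
ft_force: [-0.1, -0.4, 0.3]
grip_width: 0.0245
grip_force: 0.0
```

move_arm([
  [0.4,[0,0,0],[0,0,0]],
  [0.4,[0,0,0.3],[0,0,0]],
  [0.4,[0,0,0.7],[0,0,0]],
  [0.4,[0,0,1],[0,0,0]],
  [0.4,[0,0,1],[0,0,0]],
])

```text
time: 14.35
ee_pos: [0.5956, -0.3277, 0.1142]
tcp_rot: [0.994, 0.113, 0.005, 0.003]
ft_force: [-0.1, -0.3, 0.8]
grip_width: 0.0258
grip_force: 0.0
```

move_arm([
  [0,[-0.6,0.9,0],[0,0,-0.06]],
  [0,[-0.6,0.9,0],[0,0,-0.06]],
  [0,[-0.6,0.9,0],[0,0,-0.06]],
  [0,[-0.6,0.9,0],[0,0,-0.06]],
])

```text
time: 14.75
ee_pos: [0.5316, -0.2351, 0.1082]
tcp_rot: [1.0, 0.019, -0.0, -0.0]
ft_force: [-0.1, 0.1, 1.4]
grip_width: 0.0426
grip_force: 0.0
```

move_arm([
  [0,[-0.6,0.93,-0.1],[0,0,0]],
  [0,[-0.6,0.93,-0.1],[0,0,0]],
  [0,[-0.6,0.93,-0.1],[0,0,0]],
  [0,[-0.6,0.93,-0.1],[0,0,0]],
  [0,[-0.6,0.93,-0.1],[0,0,0]],
])

```text
time: 15.25
ee_pos: [0.4744, -0.1439, 0.0985]
tcp_rot: [1.0, 0.018, 0.001, 0.0]
ft_force: [0.0, 0.3, -0.7]
grip_width: 0.0435
grip_force: 0.0
```

Run:
```python
from h import *
s=state();print(s["time"],s["ee_pos"],s["tcp_rot"].round(3),s["joints"].round(2))
c=camera("side");save(c,"s5",(240,200,240,180),3.3)
a=np.radians(2);d=np.array([np.cos(a),np.sin(a),0]);o=np.array([.472,-.1435,.007])
print(proj(c,[o-.027*d,o,o+.037*d]),s["grip_width"])
```

```text
15.25 [ 0.47436122 -0.14393205  0.09847492] [1.    0.018 0.001 0.   ] [ 0.03  0.3  -0.47  0.   -0.79  1.57]
[[304.10611271 276.85564258]
 [314.88016211 270.28923102]
 [329.19865883 261.56259697]] 0.043544874118596213
```

View pics/s5.png

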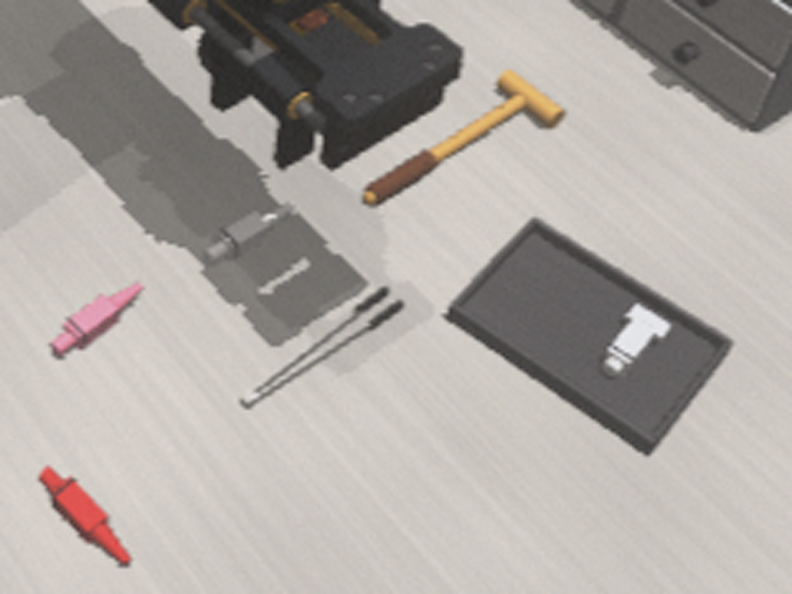

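The short tip lies in the tray. The long tip's shank is at crop (244,233), about 1 px from the prediction. Gripping it.

move_arm([
  [0,[-0.02,0,-0.4],[0,0,0]],
  [0,[-0.02,0,-0.8],[0,0,0]],
  [0,[-0.02,0,-0.94],[0,0,0]],
  [0,[-0.02,0,-0.955],[0,0,0]],
  [1,[-0.02,0,-0.955],[0,0,0]],
  [1,[-0.02,0,-0.955],[0,0,0]],
  [1,[-0.02,0,-0.955],[0,0,0]],
  [1,[-0.02,0,-0.955],[0,0,0]],
])

```text
time: 16.1
ee_pos: [0.4708, -0.1435, 0.0029]
tcp_rot: [1.0, 0.018, 0.0, -0.0]
ft_force: [-0.1, -0.4, 0.1]
grip_width: 0.0193
grip_force: 0.0
```

move_arm([
  [1,[0,0,0],[0,0,0]],
  [1,[0,0,0.3],[0,0,0]],
  [1,[0,0,0.7],[0,0,0]],
  [1,[0,0,1],[0,0,0]],
  [1,[0,0,1],[0,0,0]],
])

```text
time: 16.6
ee_pos: [0.4736, -0.1434, 0.1071]
tcp_rot: [1.0, 0.019, 0.005, 0.0]
ft_force: [0.6, 0.1, -0.3]
grip_width: 0.0138
grip_force: 30.0
```

move_arm([
  [1,[0.53,-0.66,0],[0,0,0.06]],
  [1,[0.53,-0.66,0],[0,0,0.06]],
  [1,[0.53,-0.66,0],[0,0,0.06]],
])

```text
time: 16.9
ee_pos: [0.5257, -0.2117, 0.1016]
tcp_rot: [0.994, 0.111, 0.001, 0.0]
ft_force: [-0.6, 0.3, -0.6]
grip_width: 0.0138
grip_force: 30.0
```

move_arm([
  [1,[0.53,-0.67,0],[0,0,0]],
  [1,[0.53,-0.67,0],[0,0,0]],
  [1,[0.53,-0.67,0],[0,0,0]],
  [1,[0.53,-0.67,-0.3],[0,0,0]],
  [1,[0.53,-0.67,-0.5],[0,0,0]],
  [1,[0.53,-0.67,-0.5],[0,0,0]],
])

```text
time: 17.5
ee_pos: [0.5727, -0.2746, 0.0484]
tcp_rot: [0.994, 0.112, -0.004, -0.002]
ft_force: [0.4, 0.2, -0.7]
grip_width: 0.0138
grip_force: 30.0
```

move_arm([
  [1,[0,0,-0.25],[0,0,0]],
  [1,[0,0,-0.4],[0,0,0]],
  [1,[0,0,-0.45],[0,0,0]],
  [1,[0,0,-0.45],[0,0,0]],
  [0.4,[0,0,-0.45],[0,0,0]],
  [0.4,[0,0,-0.45],[0,0,0]],
  [0.4,[0,0,-0.45],[0,0,0]],
  [0.4,[0,0,-0.45],[0,0,0]],
])

```text
time: 18.3
ee_pos: [0.5766, -0.2763, 0.0079]
tcp_rot: [0.994, 0.112, 0.0, 0.0]
ft_force: [0.6, 0.3, 0.5]
grip_width: 0.0255
grip_force: 0.0
```

move_arm([
  [0.4,[0,0,0.4],[0,0,0]],
  [0.4,[0,0,0.8],[0,0,0]],
  [0,[0,0,1],[0,0,0]],
  [0,[0,0,1],[0,0,0]],
])

```text
time: 18.7
ee_pos: [0.5788, -0.277, 0.112]
tcp_rot: [0.994, 0.112, 0.004, 0.002]
ft_force: [0.0, 0.7, 0.0]
grip_width: 0.0353
grip_force: 0.0
```

move_arm([
  [-1,[-0.02,0.86,0.3],[0,0,-0.044]],
  [-1,[-0.02,0.86,0.3],[0,0,-0.044]],
  [-1,[-0.02,0.86,0.3],[0,0,-0.044]],
])

```text
time: 19.0
ee_pos: [0.575, -0.187, 0.1388]
tcp_rot: [0.999, 0.046, 0.001, -0.0]
ft_force: [-0.1, -0.5, -0.1]
grip_width: 0.0581
grip_force: 0.0
```

move_arm([
  [-1,[-0.02,0.86,0],[0,0,0]],
  [-1,[-0.02,0.86,0],[0,0,0]],
  [-1,[-0.02,0.86,0],[0,0,0]],
])

```text
time: 19.3
ee_pos: [0.5717, -0.1012, 0.1365]
tcp_rot: [0.999, 0.045, -0.001, -0.0]
ft_force: [0.1, 0.3, 0.5]
grip_width: 0.0816
grip_force: 0.0
```

move_arm([
  [-1,[-0.02,0.87,0],[0,0,0]],
  [-1,[-0.02,0.87,0],[0,0,0]],
  [-1,[-0.02,0.87,0],[0,0,0]],
  [-1,[-0.02,0.87,0],[0,0,0]],
  [-1,[-0.02,0.87,0],[0,0,0]],
])

```text
time: 19.8
ee_pos: [0.5701, -0.0184, 0.1369]
tcp_rot: [0.999, 0.043, -0.001, 0.0]
ft_force: [0.2, 0.4, -0.2]
grip_width: 0.0868
grip_force: 0.0
```

Run:
```python
from h import *
s=state();print(s["time"],s["ee_pos"],s["tcp_rot"].round(3),s["grip_width"])
c=camera("side");save(c,"s6",(260,140,240,180),3.3)
a=np.radians(4.8);d=np.array([np.cos(a),np.sin(a),0]);o=np.array([.6186,-.0138,0])
print(proj(c,[[.57,-.018,.079],[.57,-.018,.003],o+[0,0,.044]]))
```

```text
19.8 [ 0.5701343  -0.01837103  0.13689735] [ 0.999  0.043 -0.001  0.   ] 0.08682545674712021
[[317.1987816  188.75823948]
 [315.0023215  214.54401088]
 [332.45748219 191.41306617]]
```

View pics/s6.png

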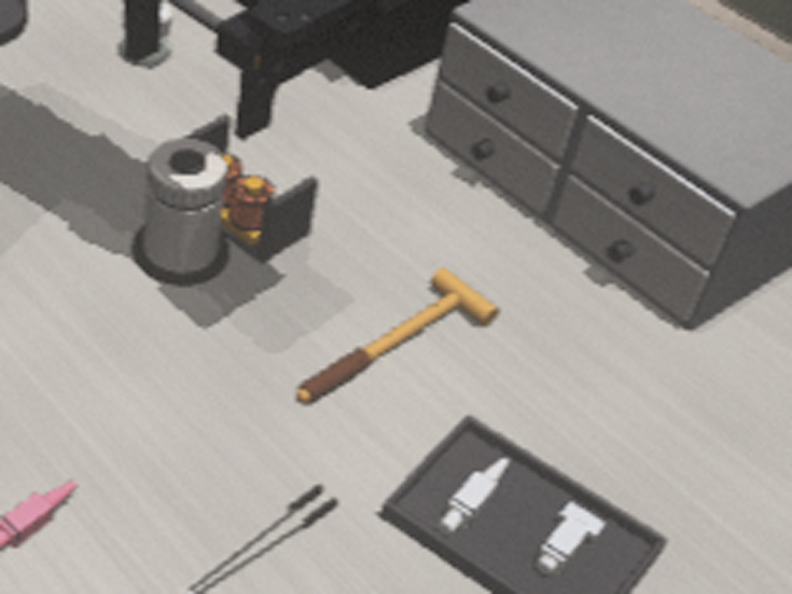

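Both tips lie in the tray. The canister's top ring at crop (186,163) is within 1 px. Gripping the canister.

move_arm([
  [-1,[0,0,-0.3],[0,0,0]],
  [-1,[0,0,-0.5],[0,0,0]],
  [-1,[0,0,-0.5],[0,0,0]],
])

```text
time: 20.15
ee_pos: [0.568, -0.0189, 0.0845]
tcp_rot: [0.999, 0.042, -0.003, 0.0]
ft_force: [-0.1, -0.4, 0.3]
grip_width: 0.087
grip_force: 0.0
```

move_arm([
  [-1,[0,0,-0.35],[0,0,0]],
  [-1,[0,0,-0.58],[0,0,0]],
  [-1,[0,0,-0.58],[0,0,0]],
  [1,[0,0,-0.58],[0,0,0]],
  [1,[0,0,-0.58],[0,0,0]],
  [1,[0,0,-0.58],[0,0,0]],
  [1,[0,0,-0.58],[0,0,0]],
  [1,[0,0,-0.58],[0,0,0]],
])

```text
time: 20.95
ee_pos: [0.5707, -0.0172, 0.0303]
tcp_rot: [0.999, 0.043, 0.001, -0.0]
ft_force: [-0.1, 0.0, -0.6]
grip_width: 0.0551
grip_force: 0.0
```

move_arm([
  [1,[0,0,0],[0,0,0]],
  [1,[0,0,0.1],[0,0,0]],
  [1,[0,0,0.3],[0,0,0]],
  [1,[0,0,0.4],[0,0,0]],
  [1,[0,0,0.4],[0,0,0]],
])

```text
time: 21.45
ee_pos: [0.5715, -0.0169, 0.0713]
tcp_rot: [0.999, 0.043, 0.002, -0.0]
ft_force: [0.3, 0.8, -3.5]
grip_width: 0.0499
grip_force: 30.0
```

move_arm([
  [1,[-0.3,-0.02,0],[0,0,0]],
  [1,[-0.6,-0.05,0],[0,0,0]],
  [1,[-0.9,-0.08,0],[0,0,0]],
  [1,[-1,-0.09,0],[0,0,0]],
  [1,[-1,-0.09,0],[0,0,0]],
  [1,[-1,-0.09,0],[0,0,0]],
])

```text
time: 22.05
ee_pos: [0.4718, -0.026, 0.0698]
tcp_rot: [0.999, 0.044, 0.001, -0.0]
ft_force: [0.2, 0.3, -2.1]
grip_width: 0.0493
grip_force: 30.0
```

move_arm([
  [1,[0,0,-0.2],[0,0,0]],
  [1,[0,0,-0.36],[0,0,0]],
  [1,[0,0,-0.42],[0,0,0]],
  [1,[0,0,-0.42],[0,0,0]],
  [1,[0,0,-0.42],[0,0,0]],
  [1,[0,0,-0.42],[0,0,0]],
])

```text
time: 22.65
ee_pos: [0.4712, -0.0261, 0.0277]
tcp_rot: [0.999, 0.043, 0.0, -0.0]
ft_force: [0.4, 0.8, -2.2]
grip_width: 0.0496
grip_force: 30.0
```

move_arm([
  [1,[0,0,-0.01],[0,0,0]],
  [1,[0,0,-0.015],[0,0,0]],
  [1,[0,0,-0.015],[0,0,0]],
])

```text
time: 22.95
ee_pos: [0.4711, -0.0261, 0.0268]
tcp_rot: [0.999, 0.044, 0.001, -0.0]
ft_force: [-0.8, 1.0, 4.0]
grip_width: 0.0497
grip_force: 30.0
```

move_arm([
  [-1,[0,0,0],[0,0,0]],
  [-1,[0,0,0],[0,0,0]],
  [-1,[0,0,0],[0,0,0]],
  [-1,[0,0,0],[0,0,0]],
  [-1,[0,0,0.3],[0,0,0]],
  [-1,[0,0,0.7],[0,0,0]],
  [-1,[0,0,1],[0,0,0]],
  [-1,[0,0,1],[0,0,0]],
])

```text
time: 23.75
ee_pos: [0.4735, -0.0257, 0.1303]
tcp_rot: [0.999, 0.044, 0.005, -0.001]
ft_force: [1.3, -0.3, 1.2]
grip_width: 0.0863
grip_force: 0.0
```

move_arm([
  [-1,[0.3,0,0],[0,0,-0.25]],
  [-1,[0.7,0.03,0],[0,0,-0.25]],
  [-1,[0.9,0.06,0],[0,0,-0.25]],
  [-1,[0.9,0.06,0],[0,0,-0.25]],
  [-1,[0.9,0.06,0],[0,0,-0.25]],
  [-1,[0.9,0.06,0],[0,0,-0.25]],
])

```text
time: 24.35
ee_pos: [0.5599, -0.0204, 0.1247]
tcp_rot: [0.939, -0.344, -0.001, 0.001]
ft_force: [-0.2, -0.5, 0.5]
grip_width: 0.0872
grip_force: 0.0
```

move_arm([
  [0.1,[0.57,0.06,0],[0,0,-0.25]],
  [0.1,[0.57,0.06,0],[0,0,-0.25]],
  [0.1,[0.57,0.06,0],[0,0,-0.25]],
  [0.1,[0.57,0.06,0],[0,0,-0.25]],
  [0.1,[0.57,0.06,0],[0,0,-0.25]],
  [0.1,[0.57,0.06,0],[0,0,-0.25]],
  [0.1,[0.57,0.06,0],[0,0,-0.25]],
])

```text
time: 25.05
ee_pos: [0.6169, -0.0143, 0.1249]
tcp_rot: [0.737, -0.676, -0.001, 0.001]
ft_force: [-1.0, 0.3, 0.1]
grip_width: 0.0421
grip_force: 0.0
```

Run:
```python
from h import *
s=state();q=s["tcp_rot"];print(s["time"],s["ee_pos"],"finger",(2*np.degrees(np.arctan2(q[1],q[0]))-90)%180,s["joints"].round(2),s["grip_width"])
c=camera("side");save(c,"s7",(250,130,140,105),5.7)
a=np.radians(4.8);X=np.array([np.cos(a),np.sin(a),0]);Y=np.array([-X[1],X[0],0]);o=np.array([.6186,-.0138,0])
print("poles",proj(c,[o+[0,0,.044]-.015*Y,o+[0,0,.044]+.015*Y]),"base near corners",proj(c,[o+[0,0,.012]-.013*X-.03*Y,o+[0,0,.012]-.013*X+.03*Y,o+[0,0,.012]+.013*X-.03*Y]),"pad,can",proj(c,[[.57,-.018,.003],[.4712,-.0261,.076]]))
```

```text
25.05 [ 0.61689017 -0.01434399  0.12485223] finger 4.969098980016213 [ 0.24  0.45 -0.14 -0.   -0.98 -0.15] 0.0421273595384127
poles [[337.27558654 194.97022067]
 [327.72054808 187.91583927]] base near corners [[336.46877193 211.82683643]
 [317.86036207 197.5150317 ]
 [344.83522305 206.66980376]] pad,can [[315.0023215  214.54401088]
 [280.58624486 210.56882247]]
```

View pics/s7.png

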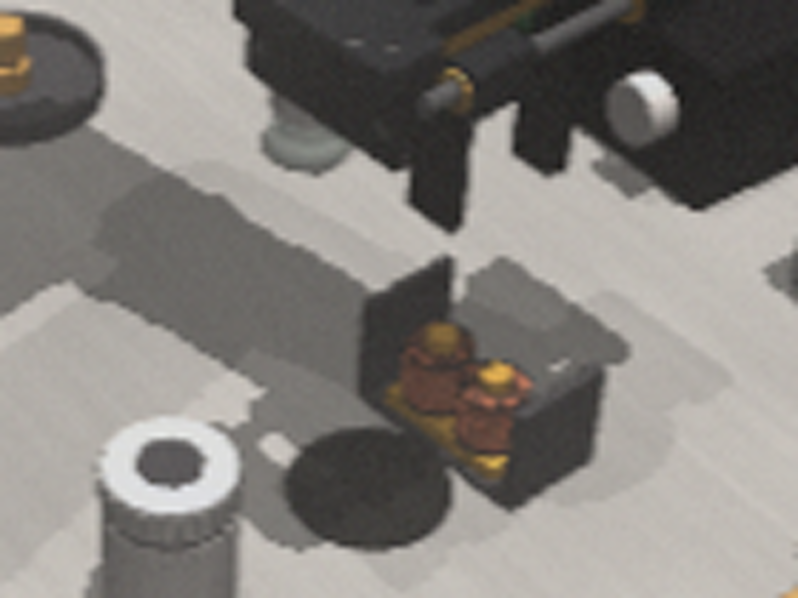

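Poles at crop (498,375) and (441,335) agree within 1 px, and the pad is free. Descending on the coils.

move_arm([
  [0.1,[0.01,0,-0.4],[0,0,0]],
  [0.1,[0.01,0,-0.6],[0,0,0]],
  [0.1,[0.01,0,-0.6],[0,0,0]],
  [0.1,[0.01,0,-0.6],[0,0,0]],
])

```text
time: 25.5
ee_pos: [0.6187, -0.0144, 0.0661]
tcp_rot: [0.737, -0.675, 0.0, 0.0]
ft_force: [-0.0, 0.2, 1.2]
grip_width: 0.0394
grip_force: 0.0
```

move_arm([
  [0.1,[0,0,-0.25],[0,0,0]],
  [0.1,[0,0,-0.45],[0,0,0]],
  [0.1,[0,0,-0.57],[0,0,0]],
  [0.1,[0,0,-0.57],[0,0,0]],
  [1,[0,0,-0.57],[0,0,0]],
  [1,[0,0,-0.57],[0,0,0]],
  [1,[0,0,-0.57],[0,0,0]],
  [1,[0,0,-0.57],[0,0,0]],
])

```text
time: 26.3
ee_pos: [0.6188, -0.0142, 0.0103]
tcp_rot: [0.737, -0.676, 0.0, -0.0]
ft_force: [-0.9, -0.1, 4.1]
grip_width: 0.0247
grip_force: 29.7
```

move_arm([
  [1,[0,0,0],[0,0,0]],
  [1,[0,0,0.15],[0,0,0]],
  [1,[0,0,0.4],[0,0,0]],
  [1,[0,0,0.8],[0,0,0]],
  [1,[0,0,1],[0,0,0]],
  [1,[0,0,1],[0,0,0]],
])

```text
time: 26.9
ee_pos: [0.6207, -0.0139, 0.1126]
tcp_rot: [0.737, -0.676, 0.002, -0.003]
ft_force: [0.3, -0.3, -1.4]
grip_width: 0.0244
grip_force: 29.8
```

move_arm([
  [1,[-0.37,0.88,0.4],[0,0,-0.043]],
  [1,[-0.37,0.88,0.4],[0,0,-0.043]],
  [1,[-0.37,0.88,0.4],[0,0,-0.043]],
  [1,[-0.37,0.88,0.4],[0,0,-0.043]],
])

```text
time: 27.3
ee_pos: [0.5805, 0.0749, 0.1482]
tcp_rot: [-0.691, 0.723, 0.0, -0.0]
ft_force: [-0.0, -0.0, -1.9]
grip_width: 0.0244
grip_force: 30.1
```

move_arm([
  [1,[-0.37,0.88,0],[0,0,0]],
  [1,[-0.37,0.88,0],[0,0,0]],
  [1,[-0.37,0.88,0],[0,0,0]],
])

```text
time: 27.6
ee_pos: [0.5427, 0.164, 0.1471]
tcp_rot: [-0.691, 0.723, 0.001, -0.001]
ft_force: [-0.5, -1.4, -1.9]
grip_width: 0.0242
grip_force: 30.2
```

move_arm([
  [1,[-0.37,0.88,0],[0,0,0]],
  [1,[-0.37,0.88,0],[0,0,0]],
  [1,[-0.37,0.88,0],[0,0,0]],
])

```text
time: 27.9
ee_pos: [0.5063, 0.2522, 0.1473]
tcp_rot: [-0.691, 0.723, 0.0, -0.001]
ft_force: [-0.2, -0.5, -2.3]
grip_width: 0.0248
grip_force: 30.2
```

move_arm([
  [1,[-0.37,0.88,0],[0,0,0]],
  [1,[-0.37,0.88,0],[0,0,0]],
  [1,[-0.37,0.88,0],[0,0,0]],
  [1,[-0.37,0.88,-0.4],[0,0,0]],
  [1,[-0.37,0.88,-0.8],[0,0,0]],
  [1,[-0.37,0.88,-0.8],[0,0,0]],
  [1,[-0.37,0.88,-0.8],[0,0,0]],
])

```text
time: 28.6
ee_pos: [0.4712, 0.3363, 0.0683]
tcp_rot: [-0.689, 0.724, -0.001, -0.001]
ft_force: [0.9, 0.4, -0.5]
grip_width: 0.0244
grip_force: 30.2
```

Run:
```python
from h import *
s=state();q=s["tcp_rot"];print(s["time"],s["ee_pos"],"finger",(2*np.degrees(np.arctan2(q[1],q[0]))-90)%180,s["joints"].round(2),s["grip_width"],s["grip_force"])
c=camera("side");save(c,"s8",(150,80,120,90),6.6)
print(proj(c,[[.472,.338,.004],[.472+.041,.338+.041,.013],[.472-.041,.338-.041,.013],[.472+.041,.338-.041,.013],[.472-.041,.338+.041,.013]]))
```

```text
28.6 [0.47115004 0.33628961 0.06831113] finger 177.17387415533574 [ 0.9   0.46 -0.3   0.   -0.81 -0.95] 0.024444364018929517 30.197749503995013
[[200.94030672 149.60689051]
 [207.13129435 134.08231169]
 [193.42491602 160.38696415]
 [222.20323029 149.24775709]
 [179.13043369 144.32919122]]
```

View pics/s8.png

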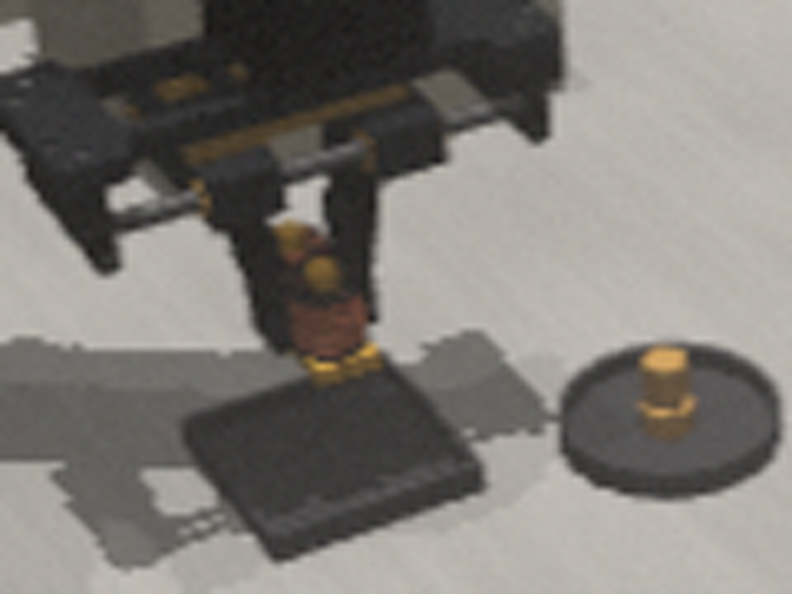

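The coils are upright over the tray, whose corners match. Lowering.

move_arm([
  [1,[0,0.01,-0.25],[0,0,0]],
  [1,[0,0.01,-0.45],[0,0,0]],
  [1,[0,0.01,-0.54],[0,0,0]],
  [1,[0,0.01,-0.56],[0,0,0]],
  [1,[0,0.01,-0.565],[0,0,0]],
  [1,[0,0.01,-0.565],[0,0,0]],
])

```text
time: 29.25
ee_pos: [0.4712, 0.3395, 0.014]
tcp_rot: [-0.69, 0.724, 0.0, 0.001]
ft_force: [-0.4, 0.2, -2.2]
grip_width: 0.0247
grip_force: 30.2
```

move_arm([
  [1,[0,0,-0.01],[0,0,0]],
  [1,[0,0,-0.02],[0,0,0]],
  [1,[0,0,-0.03],[0,0,0]],
  [1,[0,0,-0.03],[0,0,0]],
])

```text
time: 29.65
ee_pos: [0.4706, 0.3391, 0.0104]
tcp_rot: [-0.69, 0.724, -0.0, 0.0]
ft_force: [-1.6, -0.2, 3.6]
grip_width: 0.0247
grip_force: 30.4
```

move_arm([
  [0.1,[0,0,0],[0,0,0]],
  [0.1,[0,0,0],[0,0,0]],
  [0.1,[0,0,0],[0,0,0]],
  [0.1,[0,0,0.2],[0,0,0]],
  [0.1,[0,0,0.6],[0,0,0]],
  [0.1,[0,0,1],[0,0,0]],
  [0.1,[0,0,1],[0,0,0]],
])

```text
time: 30.35
ee_pos: [0.4735, 0.3416, 0.1156]
tcp_rot: [-0.69, 0.723, -0.0, 0.006]
ft_force: [0.3, 0.3, 0.9]
grip_width: 0.0389
grip_force: 0.0
```

move_arm([
  [-1,[0,-0.91,0.3],[0,0,0.136]],
  [-1,[0,-0.91,0.3],[0,0,0.136]],
  [-1,[0,-0.91,0.3],[0,0,0.136]],
  [-1,[0,-0.91,0.3],[0,0,0.136]],
])

```text
time: 30.75
ee_pos: [0.4706, 0.2468, 0.1399]
tcp_rot: [0.827, -0.562, 0.0, -0.001]
ft_force: [-0.3, 0.3, 0.9]
grip_width: 0.0636
grip_force: 0.0
```

move_arm([
  [-1,[0,-0.91,0],[0,0,0.136]],
  [-1,[0,-0.91,0],[0,0,0.136]],
  [-1,[0,-0.91,0],[0,0,0.136]],
  [-1,[0,-0.91,0],[0,0,0.136]],
])

```text
time: 31.15
ee_pos: [0.4705, 0.1564, 0.139]
tcp_rot: [0.927, -0.375, -0.0, 0.0]
ft_force: [-0.4, -0.0, 0.0]
grip_width: 0.0857
grip_force: 0.0
```

move_arm([
  [-1,[0,-0.91,0],[0,0,0.136]],
  [-1,[0,-0.91,0],[0,0,0.136]],
  [-1,[0,-0.91,0],[0,0,0.136]],
  [-1,[0,-0.91,0],[0,0,0.136]],
])

```text
time: 31.55
ee_pos: [0.4708, 0.0657, 0.1392]
tcp_rot: [0.985, -0.17, -0.0, 0.0]
ft_force: [0.2, 0.8, 0.9]
grip_width: 0.0868
grip_force: 0.0
```

move_arm([
  [-1,[0,-0.92,0],[0,0,0.136]],
  [-1,[0,-0.92,0],[0,0,0.136]],
  [-1,[0,-0.92,0],[0,0,0.136]],
  [-1,[0,-0.92,0],[0,0,0.136]],
  [-1,[0,-0.92,0],[0,0,0.136]],
  [-1,[0,-0.92,0],[0,0,0.136]],
])

```text
time: 32.15
ee_pos: [0.4709, -0.025, 0.1395]
tcp_rot: [0.999, 0.044, 0.0, -0.0]
ft_force: [-0.4, -0.5, 0.4]
grip_width: 0.0871
grip_force: 0.0
```

Run:
```python
from h import *
s=state();q=s["tcp_rot"];print(s["time"],s["ee_pos"],"finger",(2*np.degrees(np.arctan2(q[1],q[0]))-90)%180,s["grip_width"])
c=camera("side");save(c,"s9",(150,100,200,150),4)
print(proj(c,[[.4712,-.0261,.076],[.4712,-.0261,0],[.472,.338,.024]]))
```

```text
32.15 [ 0.47086114 -0.02499673  0.13948223] finger 95.02899016980295 0.08713973627268425
[[280.58624486 210.56882247]
 [280.37816597 236.257484  ]
 [199.99848997 143.26336688]]
```

View pics/s9.png

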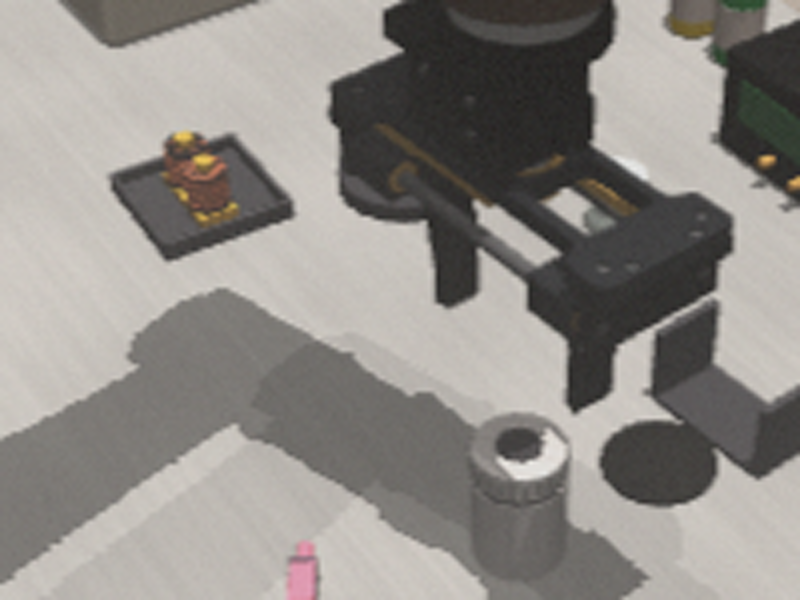

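The coils stand in their tray, and the canister is upright at crop (520,448). Returning it to the pad.

move_arm([
  [-1,[0,-0.01,-0.3],[0,0,0]],
  [-1,[0,-0.01,-0.55],[0,0,0]],
  [-1,[0,-0.01,-0.55],[0,0,0]],
])

```text
time: 32.5
ee_pos: [0.468, -0.027, 0.0819]
tcp_rot: [0.999, 0.044, -0.004, 0.001]
ft_force: [-0.8, 0.2, -0.4]
grip_width: 0.0873
grip_force: 0.0
```

move_arm([
  [-1,[0,0,-0.35],[0,0,0]],
  [-1,[0,0,-0.55],[0,0,0]],
  [-1,[0,0,-0.55],[0,0,0]],
  [1,[0,0,-0.55],[0,0,0]],
  [1,[0,0,-0.55],[0,0,0]],
  [1,[0,0,-0.55],[0,0,0]],
  [1,[0,0,-0.55],[0,0,0]],
  [1,[0,0,-0.55],[0,0,0]],
])

```text
time: 33.3
ee_pos: [0.4707, -0.0272, 0.0301]
tcp_rot: [0.999, 0.045, 0.001, -0.0]
ft_force: [0.8, -0.1, 0.9]
grip_width: 0.0549
grip_force: 0.0
```

move_arm([
  [1,[0,0,0],[0,0,0]],
  [1,[0,0,0],[0,0,0]],
  [1,[0,0,0.2],[0,0,0]],
  [1,[0,0,0.4],[0,0,0]],
  [1,[0,0,0.4],[0,0,0]],
])

```text
time: 33.8
ee_pos: [0.4719, -0.027, 0.0712]
tcp_rot: [0.999, 0.045, 0.002, -0.0]
ft_force: [0.8, 0.1, -2.3]
grip_width: 0.0494
grip_force: 30.0
```

move_arm([
  [1,[0.3,0.02,0],[0,0,0]],
  [1,[0.6,0.05,0],[0,0,0]],
  [1,[0.9,0.07,0],[0,0,0]],
  [1,[0.99,0.08,0],[0,0,0]],
  [1,[0.99,0.08,0],[0,0,0]],
  [1,[0.99,0.08,0],[0,0,0]],
  [1,[0.99,0.08,0],[0,0,0]],
])

```text
time: 34.5
ee_pos: [0.5677, -0.0195, 0.0689]
tcp_rot: [0.999, 0.045, -0.001, 0.0]
ft_force: [0.0, -0.4, -2.2]
grip_width: 0.0494
grip_force: 30.0
```

move_arm([
  [1,[0.005,0.005,-0.15],[0,0,0]],
  [1,[0.005,0.005,-0.28],[0,0,0]],
  [1,[0.005,0.005,-0.33],[0,0,0]],
  [1,[0.005,0.005,-0.345],[0,0,0]],
  [1,[0.005,0.005,-0.35],[0,0,0]],
  [1,[0.005,0.005,-0.35],[0,0,0]],
])

```text
time: 35.1
ee_pos: [0.5702, -0.0187, 0.0349]
tcp_rot: [0.999, 0.045, 0.0, -0.0]
ft_force: [-0.2, -0.4, -2.3]
grip_width: 0.0496
grip_force: 30.0
```

Run:
```python
from h import *
c=camera("side");s=state();print(s["ee_pos"],s["ft_force"])
save(c,"s10",(280,160,80,60),8)
```

```text
[ 0.57029471 -0.0187086   0.03504159] [ 0.33741136  0.63057862 -2.18884079]
```

View pics/s10.png

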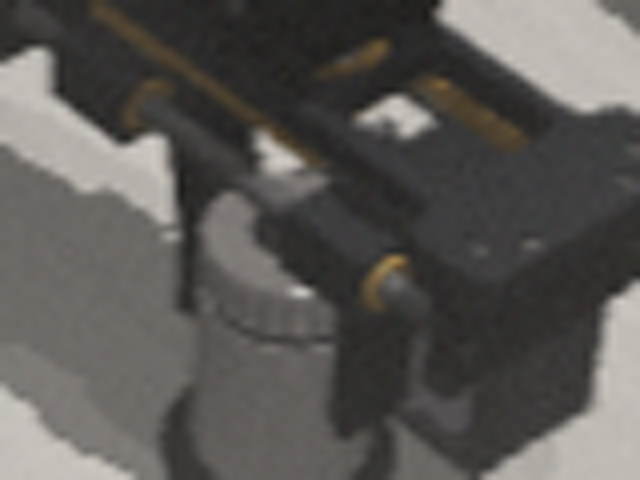

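The canister is centred over the pad, with pad margins showing on both sides (crop x 165 and 393). Lowering the last few mm.

move_arm([
  [1,[0,0,-0.01],[0,0,0]],
  [1,[0,0,-0.018],[0,0,0]],
  [1,[0,0,-0.025],[0,0,0]],
  [1,[0,0,-0.025],[0,0,0]],
])

```text
time: 35.55
ee_pos: [0.5701, -0.0187, 0.033]
tcp_rot: [0.999, 0.045, 0.0, 0.0]
ft_force: [-3.0, 0.9, 5.4]
grip_width: 0.0496
grip_force: 30.0
```

Contact. Releasing and lifting off.

move_arm([
  [-1,[0,0,0],[0,0,0]],
  [-1,[0,0,0],[0,0,0]],
  [-1,[0,0,0],[0,0,0]],
  [-1,[0,0,0],[0,0,0]],
  [-1,[0,0,0.3],[0,0,0]],
  [-1,[0,0,0.7],[0,0,0]],
  [-1,[0,0,1],[0,0,0]],
  [-1,[0,0,1],[0,0,0]],
])

```text
time: 36.35
ee_pos: [0.5733, -0.0184, 0.1371]
tcp_rot: [0.999, 0.045, 0.005, -0.0]
ft_force: [0.9, -0.4, -0.4]
grip_width: 0.0871
grip_force: 0.0
```

move_arm([
  [-1,[-1,0,0.8],[0,0,0]],
  [-1,[-1,0,0.8],[0,0,0]],
  [-1,[-1,0,0.8],[0,0,0]],
  [-1,[-1,0,0.8],[0,0,0]],
  [-1,[-1,0,0.8],[0,0,0]],
])

```text
time: 36.85
ee_pos: [0.4698, -0.0186, 0.2119]
tcp_rot: [0.999, 0.045, 0.0, -0.0]
ft_force: [1.2, -0.6, 0.2]
grip_width: 0.0873
grip_force: 0.0
```

Run:
```python
from h import *
c=camera("side");s=state();print(s["time"],s["ee_pos"],s["ft_force"])
save(c,"s11",(170,110,320,240),2.5)
print(proj(c,[[.57,-.018,.079],[.57,-.018,.003]]))
```

```text
36.9 [ 0.46996691 -0.0186911   0.21122508] [ 0.04457277  0.2066431  -0.08439678]
[[317.1987816  188.75823948]
 [315.0023215  214.54401088]]
```

View pics/s11.png

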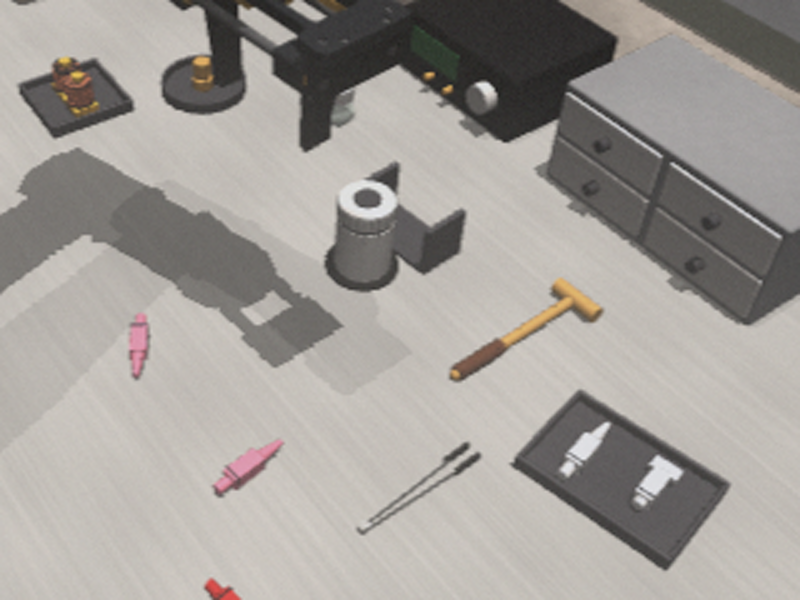

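The canister stands centred on the pad at (363,235). Coils, post and both tips are in place and the look-alikes are untouched. Handing in.

```bash
python3 -c "
from h import *
print(hand_in())"
```

```text
the job is handed in; nothing more can be done
None
```

I handed the job in at about 37 s: both chrome tips lie in the oblong tray, the post stands in the dish, the coil pair stands in its tray, and the canister is back upright on the middle of its pad.

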